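# Load the parts basket on the watch-cleaning machine's carrier hook

### The arm

A 6-joint arm with a two-finger parallel gripper is mounted at the origin on the work surface. World frame = base frame: x ahead of the robot, y to its left, z up, the work surface at z = 0. Lengths are in m, angles in rad, forces in N, time in s.
With the tool pointing down it reaches from about 0.35 to 0.875 m from the base axis. Payload 15.5 kg.
Tool frame: the origin (TCP) lies midway between the tips of the shut fingers; the grasp point (between the pads) lies behind it (ctrl.hold_point_z is the x of the grasp point in the tool frame, in m); x points along the fingers, y is the direction in which the jaws open and shut, and the axes are right-handed (so a half turn about x gives the same grasp; the last joint's range is limited). The gripper opens to 85 mm and grips with 20 to 120 N. Pads are 22 mm wide; open, the fingers measure 114 mm over their backs; the gripper's body (76 mm by 85 mm) begins 54 mm behind the grasp point. The pads swing forward as they close: fully open they stand 13 mm farther back than shut.
Start: joints at [-1.363, 0.494, 1.345, -0, 1.302, -0.096], TCP at [0.186, -0.597, 0.231] pointing down, gripper open.
Joint ranges: [-2.91, 2.91], [-0.82, 2.16], [0.22, 2.67], [-1.22, 4.37], [0.12, 2.79], [-3.08, 3.08]. Speed limits (rad/s): [1.89, 1.89, 2.57, 3.01, 3.01, 3.01].

### API

Orientations are given as a unit quaternion [w, x, y, z].
In Python, from station import ctrl gives the robot as it stands. Calls block until the motion is done:
- ctrl.move_pose(position, orientation): joint-space move of the TCP to a pose.
- ctrl.move_l(position, attitude=None, velocity=0.15, stop_force=None): straight line of the TCP; attitude=None keeps the orientation; velocity is the mean speed in m/s. With stop_force (N) it stops when the force on the tool has changed by that much, and returns True; else False.
- ctrl.set_joints(angles): joint-space move.
- ctrl.set_gripper(opening, f_grip=None): opening from 0.0 (shut) to 1.0 (fully open); f_grip is the grip in N (None keeps the last); returns when the fingers have stopped.
- ctrl.sleep(seconds).
- ctrl.ik(position, orientation): joint angles nearest the present ones, or None.
- ctrl.get_image(name): name is "side" or "top"; returns a dict with "pixels" (480x640x3 uint8, red, green, blue), "mtx" (3x3 intrinsics, pixels), "rvec" (rotation vector, rad) and "tvec" (3), from world to camera coordinates, as OpenCV has them. Camera axes: x right, y down, z forward; pixel columns grow to the right and rows downward; lengths in m; the calibration is good to about 2 mm. A picture is of the moment at which its call begins. There is no depth.
A pose or a line that the arm cannot do raises ctrl.IKError and nothing moves.
- ctrl.job_done(): hands the job in, once; it reports no verdict.
Readings, each from a call of its own:
- ctrl.get_time(): time.
- ctrl.get_q(): joint angles.
- ctrl.get_qvel(): joint speeds.
- ctrl.get_joint_torque(): joint torques, N m.
- ctrl.get_position(): TCP position.
- ctrl.get_ee_rot(): TCP orientation.
- ctrl.get_force(): force on the tool from outside, world axes, zero at the start.
- ctrl.get_moment(): the same for the moment, N m.
- ctrl.get_finger_gap(): opening from 0.0 (shut) to 1.0 (fully open).
Only numpy, scipy, OpenCV 4.12 (cv2) and the standard library are available. Lean on these libraries where they do the work, as an engineer would, in place of code of your own. Each camera call takes 0.05 s, during which the arm holds its last target. There are 200 camera calls.

### The job

Hang the blue-lidded parts basket by its bail's cross-bar on the hook at the end of the cleaning machine's swing arm: bring it in from the side past the red sprung keeper, lower it gently right down into the throat before you let go, and see that the keeper has shut over the bar. Then swing the arm clockwise (seen from above) until it meets its stop, so that the basket hangs still over the open drying well. Keep the basket upright and unbumped, and leave the open spare basket and the other loose things on the bench where they are.

Things in the scene. Friction and masses are not known exactly. Their poses are not given: they have to be found in the camera images.
- basket: the loaded parts basket: steel mesh cup 69 mm across, 53 mm high, closed with a BLUE lid; 0.17 to 0.34 kg. Origin: centre of its underside, z up. Its stiff steel bail stands fixed above the cup: two upright flat legs joined at the top by a round cross-bar along the basket's y axis. All 133 mm high.
- basket_bar (a point): middle of the axis of the cross-bar (round, 6 mm in diameter), 130 mm above the basket's underside; y runs along the bar. The clear width between the legs is 48 mm.
- spare_basket: the spare basket: same size and same bail, but open and empty, without lid. Not to be used. Origin: centre of its underside.
- pivot (a point): point on the mast's vertical axis about which the arm turns, 262 mm above the bench. x points out along the arm to the hook, z up. A 52 mm wide hub here reaches 32 mm above this point; nothing of the machine stands higher. Beneath the arm's sweep nothing stands higher than 115 mm above the bench.
- hook_seat (a point): where the bar's axis lies when seated in the hook's throat: 150 mm out from the pivot, 262 mm above the bench. x points outwards along the arm, y level across it, z up. The hook is a C of steel plate 12 mm thick (along y) that opens outwards (+x). The throat is 22 mm wide (x = -11 to 11) with a V floor that centres the bar.
- keeper (a joint): the red sprung keeper, a flap 8 mm wide and 18 mm long hinged under the tip of the upper jaw. Shut (0 rad) it slants down to just inside the nose and closes the mouth. It gives way inwards only (positive, up to 1.6 rad): the bar pushes it in with 1 to 2 N, and it springs shut above the seated bar.
- carrier (a joint): angle of the swing arm in rad: 0 is the loading end, 1.6 the stop over the drying well; it grows as the arm turns clockwise seen from above. Starts between 0 and 0.45. It stays where it is left (friction about 0.15 N m).
- well (a point): middle of the mouth of the drying well, an open steel cup 100 mm across (90 mm inside) on the machine's round green deck; rim 108 mm above the bench. The deck is 400 mm across, centred on the mast, 60 mm high; three lidded amber jars on it reach 115 mm. A basket hung over the well clears the rim by 24 mm.
- blower: orange rubber bulb blower, 58 mm across, 108 mm high, standing; origin at its underside. Leave alone.
- screwdriver: screwdriver lying on the bench, 120 mm long, handle to its -x. Leave alone.
- brush: bench brush lying on the bench, 150 mm long, handle to its -x. Leave alone.
- holder: black movement-holder ring, 60 mm across, 14 mm high. Leave alone.
- oil_jar: small amber jar with black cap, 42 mm across, 55 mm high. Leave alone.
- case_wrench: case wrench lying on the bench with red grip, about 165 mm long. Leave alone.
- bail_grip (a point): where to pinch the bail: midway between the legs, 16 mm under the bar's axis, 114 mm above the basket's underside; axes as the basket's. The legs' flat outer faces are 54 mm apart along y (14 mm wide in x), upright from 81 to 133 mm above the underside, then splay to the cup. Pinched outer face to outer face, the bar stays free between the fingers.
- hook_mouth (a point): middle of the hook's side mouth, 14 mm outwards of and 17 mm above the seat, axes as the seat's. The mouth is 16 mm high: below it the nose (x = 11 to 17 mm from the seat, top 9 mm above the seat), above it the flat upper jaw (ends 5 mm outwards of the seat; underside 25 mm, top 29 mm above the seat). The bar goes in level here until over the seat, then 17 mm down.
- swing_bar (a point): middle of the arm's level grey bar between hub and hook, 75 mm out from the pivot, 9 mm above its height; axes as the pivot's. The bar is 16 mm wide and 18 mm high. Pushing its +y side with shut fingers swings the arm towards the drying well (about 2 N needed here).

How it is judged:
On the way, in this order (a step that is already met when the one before it is completed fails the run):
1. the bar is lowered right down into the hook's throat while the basket is still held, not dropped (x of basket_bar in the frame of hook_seat between -0.01 and 0.01 m and y of basket_bar in the frame of hook_seat between -0.022 and 0.022 m and z of basket_bar in the frame of hook_seat between -0.006 and 0.006 m and contact force between the fingers and basket above 1 N), for 0.05 s.
2. the basket is let go and hangs in the hook with the keeper shut over the bar (x of basket_bar in the frame of hook_seat between -0.01 and 0.01 m and y of basket_bar in the frame of hook_seat between -0.022 and 0.022 m and z of basket_bar in the frame of hook_seat between -0.004 and 0.004 m and value of joint keeper below 0.15 rad and contact force between the fingers and basket below 0.05 N), for 0.3 s.
3. the arm is swung to its stop with the basket in the hook (all of step 2 and value of joint carrier above 1.55 rad), for 0.2 s.
At the end, for the whole second after the job is handed in: The bar lies in the hook's throat (within 10 mm radially, 22 mm along the bar, 4 mm in height), keeper shut (under 0.15 rad), arm at its stop (within 0.05 rad), basket let go, upright (within 0.2 rad), at rest (under 0.06 m/s) over the drying well (all of step 3 and angle between basket's own z axis and vertical below 0.2 rad and linear speed of basket below 0.06 m/s); the robot touches nothing.
It fails at once if the basket is tipped by more than 0.7 rad (40 degrees) (angle between basket's own z axis and vertical above 0.7 rad).
It fails at once if the basket is dropped or banged into the hook or the machine (over 30 N) (contact force between basket and machine above 30 N).
It fails at once if the spare basket is moved by more than 25 mm (distance of spare_basket from where it was at the start of the episode above 0.025 m).
It fails at once if another loose thing on the bench is moved by more than 25 mm (distance of any of blower, screwdriver, brush, holder, oil_jar, case_wrench from where it was at the start of the episode above 0.025 m).
It also fails if it takes over 67 s, if anything falls off the work surface, if the arm or the gripper's body presses on something with over 40 N, if the wrist force passes 120 N, or if a joint passes its speed limit or range.

## Working session

There is one attempt and no reset: what is moved stays moved. The work goes in short steps, each a Python script; the robot and the scene stay as the last script left them, time stands still between calls to the robot, and variables do not carry over. Pictures are saved under pics/ and viewed, about 8 in all and at most 12, crops included, and the job is handed in when it is done.

```bash
mkdir -p pics; ls; python3 - <<'E'
from station import ctrl
import cv2,numpy as np
for n in("top","side"):
    d=ctrl.get_image(n); cv2.imwrite(f"pics/{n}0.png",d["pixels"][:,:,::-1])
    R=cv2.Rodrigues(np.array(d["rvec"],float))[0]; print(n,np.array(d["mtx"]).tolist(),(-R.T@np.array(d["tvec"]).ravel()).round(3),R.round(3).tolist())
print(ctrl.hold_point_z,ctrl.get_time(),ctrl.get_ee_rot(),ctrl.get_force())
E
```

```text
pics
top [[614.0654586149043, 0.0, 315.72817982631835], [0.0, 614.0654586149043, 247.76592322567066], [0.0, 0.0, 1.0]] [ 0.302 -0.047  1.724] [[-0.011, -1.0, -0.009], [-0.991, 0.012, -0.133], [0.133, 0.007, -0.991]]
side [[583.0061886080942, 0.0, 313.40184426387424], [0.0, 583.0061886080942, 232.45550134800519], [0.0, 0.0, 1.0]] [ 0.404 -0.861  1.017] [[0.995, -0.095, 0.011], [-0.059, -0.706, -0.706], [0.075, 0.702, -0.708]]
-0.0187 0.1 [-0.10625739 -0.69898482 -0.10706994  0.69904622] [ 0.09750728 -0.30975114  0.7018915 ]
```

View pics/top0.png

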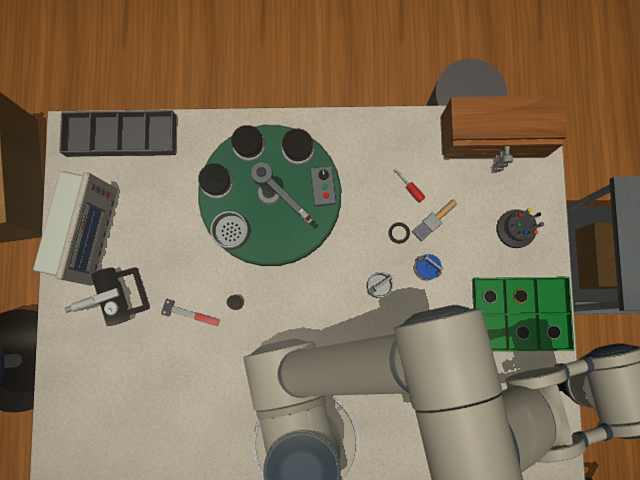

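View pics/side0.png

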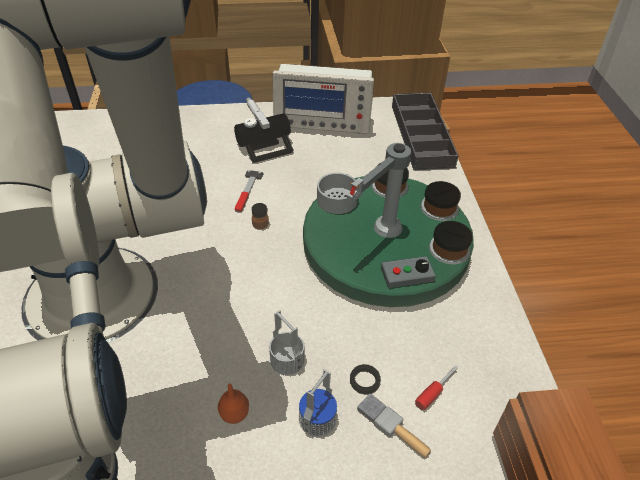

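```bash
cat > h.py <<'E'
import cv2,numpy as np
from station import ctrl
def cam(d):
    R=cv2.Rodrigues(np.array(d["rvec"],float))[0]; t=np.array(d["tvec"],float).ravel()
    return np.array(d["mtx"],float),R,t
def ray(d,uv):
    K,R,t=cam(d); v=R.T@np.linalg.inv(K)@np.array([*uv,1.]); return -R.T@t,v
def onz(d,uv,z):
    c,v=ray(d,uv); return c+v*(z-c[2])/v[2]
def proj(d,P):
    K,R,t=cam(d); return cv2.projectPoints(np.atleast_2d(np.array(P,float)),R,t,K,None)[0].reshape(-1,2)
def tri(d1,u1,d2,u2):
    c1,v1=ray(d1,u1);c2,v2=ray(d2,u2)
    s=np.linalg.lstsq(np.c_[v1,-v2],c2-c1,rcond=None)[0]; a=c1+s[0]*v1;b=c2+s[1]*v2
    return (a+b)/2,np.linalg.norm(a-b)
def crop(im,x,y,w,h,k): return cv2.resize(im[y:y+h,x:x+w],None,fx=k,fy=k,interpolation=cv2.INTER_CUBIC)
E
python3 - <<'E'
from h import *
T=cv2.imread("pics/top0.png");S=cv2.imread("pics/side0.png")
a=np.hstack([crop(T,400,245,50,40,8),crop(T,240,150,100,80,4)])
b=np.hstack([crop(S,290,360,66,50,6)[:300,:396],np.zeros((300,4,3),np.uint8),crop(S,340,140,80,60,5)])
cv2.imwrite("pics/c0.png",np.vstack([a,b]))
E
```

```text
(no output)
```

View pics/c0.png

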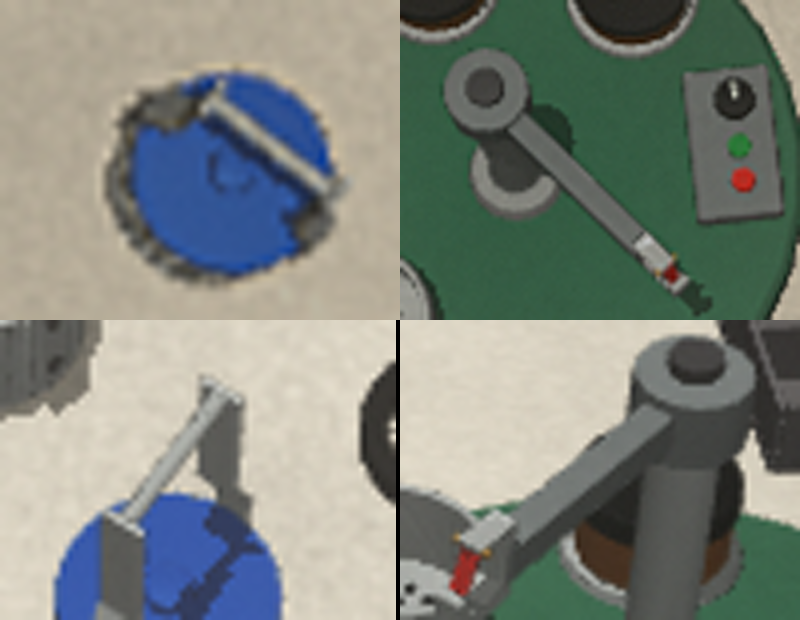

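```bash
python3 - <<'E'
from h import *
T=ctrl.get_image("top");S=ctrl.get_image("side")
e=[tri(T,a,S,b) for a,b in [((426.5,257.5),(327,371.3)),((442.1,268.5),(310.7,393.7))]]
print("ends",e)
for u in((426.5,257.5),(442.1,268.5)): print(onz(T,u,.133))
for u in((327,371.3),(310.7,393.7)): print("S",onz(S,u,.133))
print("hub",tri(T,(261.75,171.75),S,(399.4,147.4)),onz(T,(261.75,171.75),.294),onz(S,(399.4,147.4),.294))
p=onz(T,(261.75,171.75),.294)[:2]
for u,z in(((307,216.25),.291),((310.5,221),.271)):
    q=onz(T,u,z)[:2]-p; print(q,np.linalg.norm(q),np.degrees(np.arctan2(q[1],q[0])))
# well
hsv=cv2.cvtColor(T["pixels"],cv2.COLOR_RGB2HSV)
m=cv2.inRange(hsv,(40,80,40),(90,255,160)); m[:, 345:]=0
c=max(cv2.findContours(m,0,1)[0],key=cv2.contourArea); el=cv2.fitEllipse(c); print(el,onz(T,el[0],.06))
print("well",onz(T,(230,231),.108))
b=cv2.inRange(hsv,(105,120,60),(125,255,255)); b[:,:400]=0;b[:240]=0;b[290:]=0;b[:,460:]=0
M=cv2.moments(b); print("lid",onz(T,(M["m10"]/M["m00"],M["m01"]/M["m00"]),.056))
hs=cv2.cvtColor(S["pixels"],cv2.COLOR_RGB2HSV)
for nm,u in(("spare bar side",(287,323)),("blower tip",(230,387))): print(nm,onz(S,u,.12))
E
```

```text
ends [(array([ 0.48828549, -0.32352469,  0.13096319]), np.float64(0.002862726086001914)), (array([ 0.45765198, -0.36321161,  0.13005153]), np.float64(9.64255861028939e-06))]
[ 0.48660795 -0.32317933  0.133     ]
[ 0.45736794 -0.36262577  0.133     ]
S [ 0.48952655 -0.32462847  0.133     ]
S [ 0.45746992 -0.36486826  0.133     ]
hub (array([0.6811171 , 0.09113095, 0.29034305]), np.float64(0.0023583476146450304)) [0.6789376  0.09086237 0.294     ] [0.68096647 0.0866049  0.294     ]
[-0.10889539 -0.10715977] 0.15277899841255344 -135.46025858586893
[-0.11684106 -0.11503661] 0.1639672379062909 -135.4458600460287
((273.1342468261719, 197.7740020751953), (128.77210998535156, 134.17893981933594), 103.48937225341797) [0.66643258 0.08180209 0.06      ]
well [0.56694179 0.19339532 0.108     ]
lid [ 0.46860936 -0.33937162  0.056     ]
spare bar side [ 0.42739183 -0.20705642  0.12      ]
blower tip [ 0.32150638 -0.33260391  0.12      ]
```

```bash
cat >> h.py <<'E'
from scipy.spatial.transform import Rotation as Ro
def down(a):
    c,s=np.cos(a),np.sin(a)
    q=Ro.from_matrix(np.array([[0,c,s],[0,s,-c],[-1,0,0]])).as_quat(); return [float(q[3]),*map(float,q[:3])]
B=np.array([.473,-.343]); PIV=np.array([.680,.089]); TH=np.radians(-135.45)
ux=np.array([np.cos(TH),np.sin(TH)]); SEAT=PIV+.150*ux
AB=np.radians(53)   # bar direction
E
python3 - <<'E'
from h import *
print("q",down(0),SEAT)
for k in(0,np.pi):
    for z in (.25,.095): print("grasp",k,np.round(ctrl.ik([*B,z],down(AB+k)),2) if ctrl.ik([*B,z],down(AB+k)) is not None else None)
    for r in(0,.1):
        q=ctrl.ik([*(SEAT+r*ux),.244],down(TH+np.pi/2+k)); print("place",k,r,None if q is None else np.round(q,2))
E
```

```text
q [0.5, 0.5, 0.5, -0.5] [ 0.57310422 -0.01622971]
grasp 0 [-0.73  0.42  1.42 -0.    1.3  -1.65]
grasp 0 [-0.73  0.6   1.59 -0.    0.95 -1.65]
place 0 0 [-0.13  0.41  1.46 -0.    1.27  0.66]
place 0 0.1 [-0.29  0.32  1.61 -0.    1.22  0.51]
grasp 3.141592653589793 [-0.73  0.42  1.42 -0.    1.3   1.49]
grasp 3.141592653589793 [-0.73  0.6   1.59 -0.    0.95  1.49]
place 3.141592653589793 0 [-0.13  0.41  1.46 -0.    1.27 -2.48]
place 3.141592653589793 0.1 [-0.29  0.32  1.61  0.    1.22 -2.64]
```

```bash
python3 - <<'E'
from h import *
ctrl.set_gripper(1.0)
ctrl.move_pose([*B,.24],down(AB+np.pi))
print("stop",ctrl.move_l([*B,.0953],velocity=.1,stop_force=8))
ctrl.set_gripper(0.0,40); print("gap",ctrl.get_finger_gap(),ctrl.get_position(),ctrl.get_force())
for n in("top","side"): cv2.imwrite(f"pics/{n}1.png",ctrl.get_image(n)["pixels"][:,:,::-1])
T=cv2.imread("pics/top1.png");S=cv2.imread("pics/side1.png")
cv2.imwrite("pics/c1.png",crop(S,240,290,140,150,4))
print(ctrl.get_time())
E
```

```text
stop False
gap 0.6281455708641356 [ 0.4731761  -0.34311376  0.09582456] [-0.75650875  1.66489331  6.38304329]
3.9833
```

View pics/c1.png

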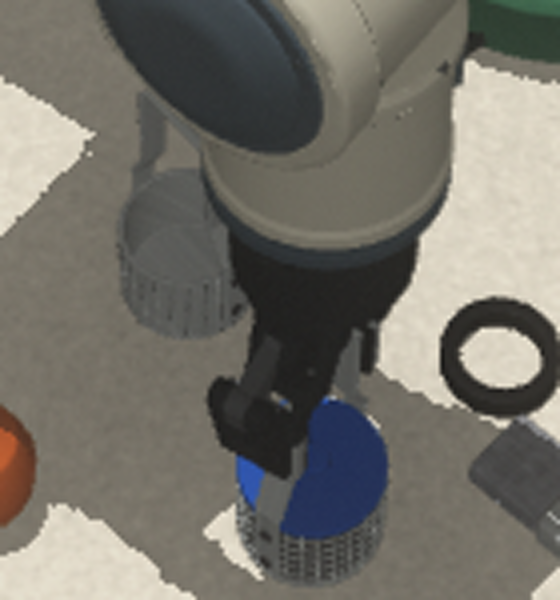

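The side crop shows the fingers (crop 250,440 and 360,370) on the two bail legs, with the cup upright. The finger gap of 53.4 mm fits the 54 mm across the legs. Next I'll lift and bring it to a spot outside the mouth.

```bash
python3 - <<'E'
from h import *
ctrl.move_l([*B,.306],velocity=.12)
P=SEAT+.09*ux
ctrl.move_pose([*P,.306],down(TH+np.pi/2))
ctrl.move_l([*P,.2448],velocity=.1)
p=ctrl.get_position();print("tcp",p,"P",P,ctrl.get_force(),ctrl.get_finger_gap(),ctrl.get_time())
T=ctrl.get_image("top");S=ctrl.get_image("side")
for n,d in(("top",T),("side",S)): 
    cv2.imwrite(f"pics/{n}2.png",d["pixels"][:,:,::-1])
    print(n,proj(d,[[*SEAT,.262],[*P,.279]]).round(1).tolist())
t=crop(cv2.imread("pics/top2.png"),250,160,100,120,4);s=crop(cv2.imread("pics/side2.png"),310,135,100,120,4)
cv2.imwrite("pics/c2.png",np.hstack([t,s]))
E
```

```text
tcp [ 0.50928862 -0.07972815  0.24521764] P [ 0.50896676 -0.07936754] [ 0.4550893   0.46515353 -2.29824651] 0.6289179785111163 7.6833
top [[307.2, 217.2], [333.9, 242.1]]
side [[353.7, 195.0], [324.9, 212.5]]
```

View pics/c2.png

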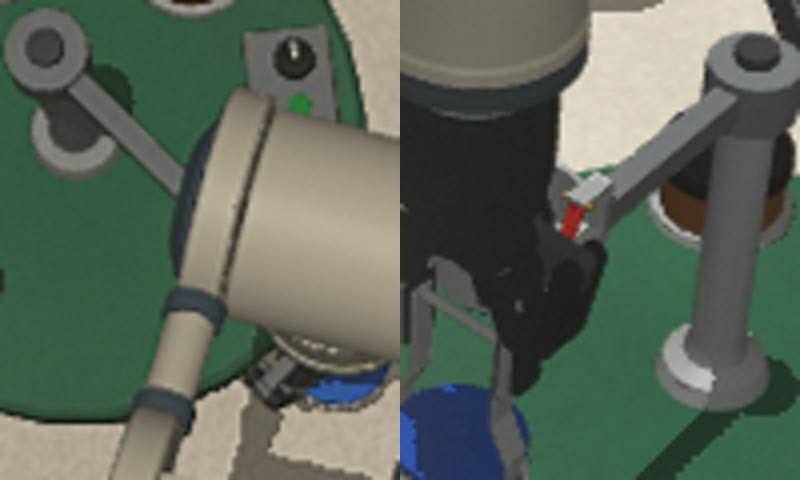

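The side crop puts the bar's middle at about (462,312), which is image (325.5,213). I predicted (324.9,212.5), so the held bar is where I think it is. The hook's jaw seems a few px right of my prediction, so I'll take a closer look at it.

```bash
python3 - <<'E'
from h import *
t=crop(cv2.imread("pics/top0.png"),292,200,32,36,12);s=crop(cv2.imread("pics/side0.png"),338,172,32,36,12)
cv2.imwrite("pics/c3.png",np.hstack([t,s]))
T=ctrl.get_image("top");S=ctrl.get_image("side")
for nm,r,z in(("jawend",.005,.291),("nose",.014,.271),("seat",0,.262)):
    for n,d,o in(("top",T,(292,200,0)),("side",S,(338,172,384))):
        u=proj(d,[*(SEAT+r*ux),z])[0]; print(nm,n,u.round(1),((u-o[:2]+.5)*12+[o[2],0]).round())
E
```

```text
jawend top [308.5 216.4] [203. 203.]
jawend side [353.  184.9] [570. 161.]
nose top [311.3 220.6] [237. 253.]
nose side [349.6 195.1] [529. 284.]
seat top [307.2 217.2] [189. 213.]
seat side [353.7 195. ] [578. 282.]
```

View pics/c3.png

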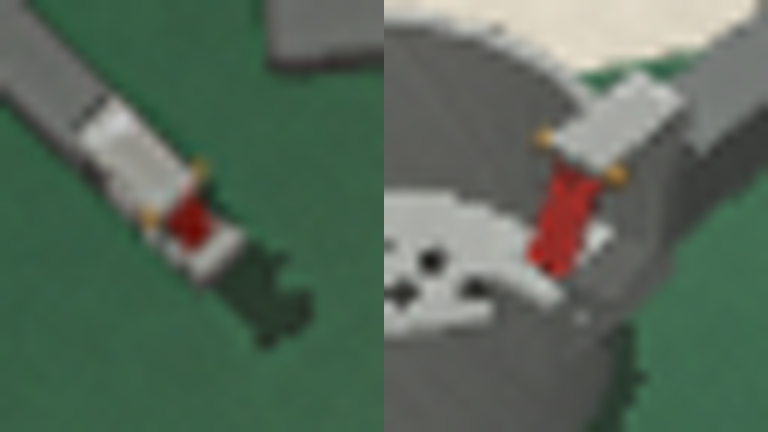

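```bash
python3 - <<'E'
from h import *
T=ctrl.get_image("top");S=ctrl.get_image("side")
a,b=(305.67,215.75),(353.8,184.5)
print("tri",tri(T,a,S,b)); 
for n,p in(("topjaw",onz(T,a,.291)[:2]-.005*ux),("sidejaw",onz(S,b,.291)[:2]-.005*ux),("topnose",onz(T,(310.25,221.),.271)[:2]-.017*ux),("sidenose",onz(S,(350.9,195.2),.271)[:2]-.014*ux)):
    e=p-SEAT; print(n,p.round(4),"along",(e@ux).round(4),"lat",(e@[-ux[1],ux[0]]).round(4))
E
```

```text
tri (array([ 0.57223729, -0.01304459,  0.28623486]), np.float64(0.00010550294165256824))
topjaw [ 0.5748 -0.0096] along -0.0059 lat -0.0035
sidejaw [ 0.5748 -0.0151] along -0.002 lat 0.0003
topnose [ 0.5742 -0.0116] along -0.004 lat -0.0025
sidenose [ 0.5756 -0.0166] along -0.0015 lat 0.002
```

```bash
python3 - <<'E'
from h import *
s=SEAT-.0033*ux
ctrl.move_l([*(s+.03*ux),.2448],velocity=.08,stop_force=6)
print("in",ctrl.move_l([*s,.2448],velocity=.03,stop_force=6),ctrl.get_position(),ctrl.get_force())
e=np.array(ctrl.get_position()[:2])-s; print("off",e@ux)
if abs(e@ux)<.003:
    print("down",ctrl.move_l([*s,.2448-.019],velocity=.02,stop_force=4),ctrl.get_position(),ctrl.get_force(),"bar z",ctrl.get_position()[2]+.0342)
S=ctrl.get_image("side");cv2.imwrite("pics/side4.png",S["pixels"][:,:,::-1])
cv2.imwrite("pics/c4.png",crop(cv2.imread("pics/side4.png"),300,140,100,90,6)); print(ctrl.get_time(),ctrl.get_finger_gap())
E
```

```text
in False [ 0.57527357 -0.01393582  0.24468339] [-0.67196235 -0.47228108 -5.61724739]
off 0.00014480101517339033
down True [ 0.57545644 -0.01387252  0.22814986] [-0.51497746  0.52348912  6.46078687] bar z 0.26234986314324144
10.9 0.6281438312328832
```

View pics/c4.png

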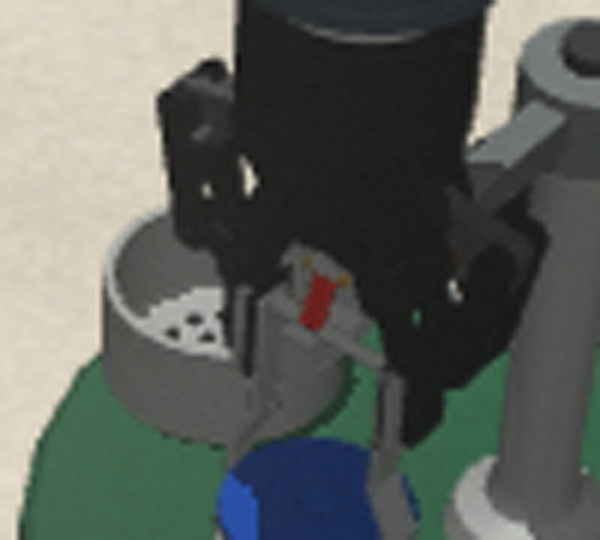

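Contact came at a bar height of 0.2623 (seat is 0.262). The crop shows the red keeper (crop 318,300) hanging in front of and over the bar (line 270,300 to 385,360). Now I'll release and rise straight up.

```bash
python3 - <<'E'
from h import *
ctrl.sleep(.2)
ctrl.set_gripper(1.0); ctrl.sleep(.3)
p=ctrl.get_position(); print(p,ctrl.get_force())
print(ctrl.move_l([p[0],p[1],.36],velocity=.08,stop_force=8),ctrl.get_position())
ctrl.move_pose([.45,-.2,.36],down(TH+np.pi/2))
for n in("top","side"): cv2.imwrite(f"pics/{n}5.png",ctrl.get_image(n)["pixels"][:,:,::-1])
t=crop(cv2.imread("pics/top5.png"),240,150,100,120,4);s=crop(cv2.imread("pics/side5.png"),320,140,100,120,4)
cv2.imwrite("pics/c5.png",np.hstack([t,s])); print(ctrl.get_time(),ctrl.get_force())
E
```

```text
[ 0.57485316 -0.01386149  0.22760239] [ 0.21832244 -0.2122182   0.12454197]
False [ 0.57470972 -0.01386039  0.35957761]
14.6333 [-0.83330128  0.70724777  0.38970411]
```

View pics/c5.png

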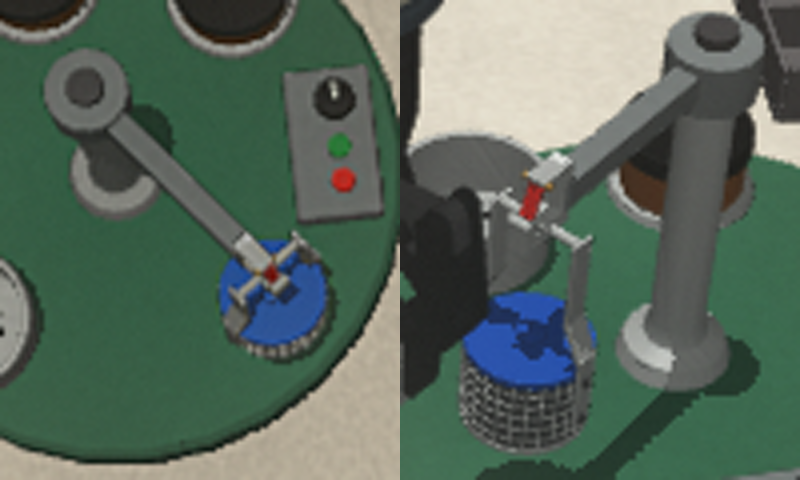

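Released and hanging: in the side crop the keeper (530,200) is shut over the bar, the cup is upright, and the arm hasn't moved. Next is the swing. I'll check IK along the arc first.

```bash
cat > sw.py <<'E'
from h import *
PV=PIV-.0033*ux; R=.078; Z=.255
def pose(th,L):
    x=np.array([np.cos(th),np.sin(th)]); y=np.array([-x[1],x[0]])
    return [*map(float,PV+R*x+L*y),Z],down(th-np.pi/2)
E
python3 - <<'E'
from sw import *
ctrl.set_gripper(0.0)
p,q=pose(TH,.055)
for d in np.radians(range(0,96,19)): 
    j=ctrl.ik(*pose(TH-d,.022)); print(None if j is None else np.round(j,2))
ctrl.move_pose([p[0],p[1],.37],q)
print(ctrl.move_l(p,velocity=.15,stop_force=8))
print("contact",ctrl.move_l(pose(TH,.016)[0],velocity=.03,stop_force=1.5),ctrl.get_position(),ctrl.get_force(),ctrl.get_time())
x=np.array(ctrl.get_position()[:2])-PV; print("L",x@[-ux[1],ux[0]],"R",x@ux)
E
```

```text
[-0.06  0.5   1.27 -0.    1.38 -2.41]
[-0.04  0.47  1.32 -0.    1.35 -2.05]
[ 0.    0.45  1.35 -0.    1.34 -1.68]
[ 0.04  0.45  1.36 -0.    1.34 -1.31]
[ 0.09  0.46  1.34 -0.    1.34 -0.93]
[ 0.13  0.48  1.3  -0.    1.36 -0.57]
False
contact True [0.63926749 0.02376876 0.25475354] [ 0.65668218 -0.04315113 -0.4794488 ] 19.8333
L 0.017911159701530482 R 0.07808932066061824
```

```bash
python3 - <<'E'
from sw import *
for d in list(range(6,84,6))+[84,86,88,90,92,94,96]:
    h=ctrl.move_l(*pose(TH-np.radians(d),.018),velocity=.03,stop_force=6)
    f=ctrl.get_force()
    if h or d%24==0 or d>83: print(d,h,np.round(f,1))
    if h: break
print(ctrl.get_time())
for n in("top","side"): cv2.imwrite(f"pics/{n}6.png",ctrl.get_image(n)["pixels"][:,:,::-1])
cv2.imwrite("pics/c6.png",np.hstack([crop(cv2.imread("pics/top6.png"),200,130,130,150,3),crop(cv2.imread("pics/side6.png"),300,100,130,150,3)]))
E
```

```text
24 False [0.2 0.7 0.3]
48 False [0.  0.6 0.4]
72 False [-0.3 -0.6 -0.4]
84 False [ 0.4 -0.2 -0.7]
86 False [-1.  -1.6  0.7]
88 False [-13.3 -16.    7.6]
90 False [-25.  -31.5  16.4]
92 False [-38.5 -46.3  25.4]
94 False [-52.9 -59.8  34.2]
96 False [-68.4 -74.1  43.3]
27.3917
```

View pics/c6.png

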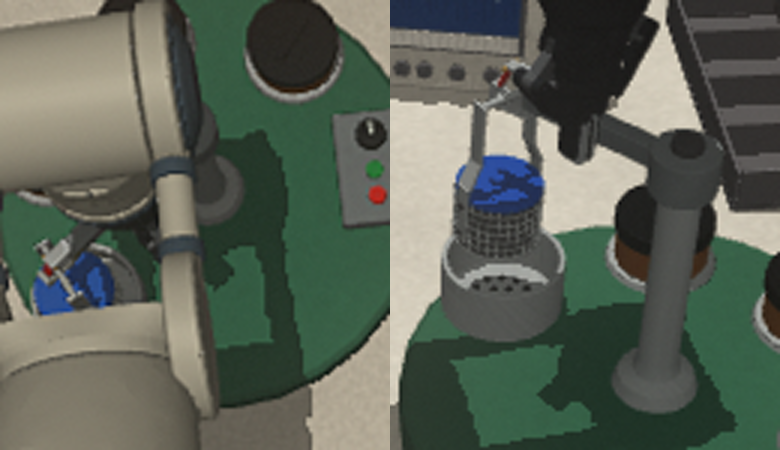

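The arm met its stop at about 86–88°. My stop threshold was reset with each short segment, so the push went on building to about 110 N. I'll back off straight away, along the path it came in on.

```bash
python3 - <<'E'
from sw import *
for d in(90,84):
    ctrl.move_l(*pose(TH-np.radians(d),.018),velocity=.03); print(np.round(ctrl.get_force(),1))
t=TH-np.radians(84); p,q=pose(t,.045)
ctrl.move_l(p,velocity=.05); print(np.round(ctrl.get_force(),1))
ctrl.move_l([p[0],p[1],.38],velocity=.1)
ctrl.move_pose([.40,-.28,.38],q); ctrl.sleep(1.5)
for n in("top","side"): cv2.imwrite(f"pics/{n}7.png",ctrl.get_image(n)["pixels"][:,:,::-1])
cv2.imwrite("pics/c7.png",np.hstack([crop(cv2.imread("pics/top7.png"),195,130,130,150,3),crop(cv2.imread("pics/side7.png"),300,100,130,150,3)]))
print(ctrl.get_time(),ctrl.get_position())
E
```

```text
[-24.3 -30.4  15.7]
[ 0.3  0.3 -0.7]
[-0.   0.3 -0.8]
33.6417 [ 0.40000664 -0.280019    0.37999112]
```

View pics/c7.png

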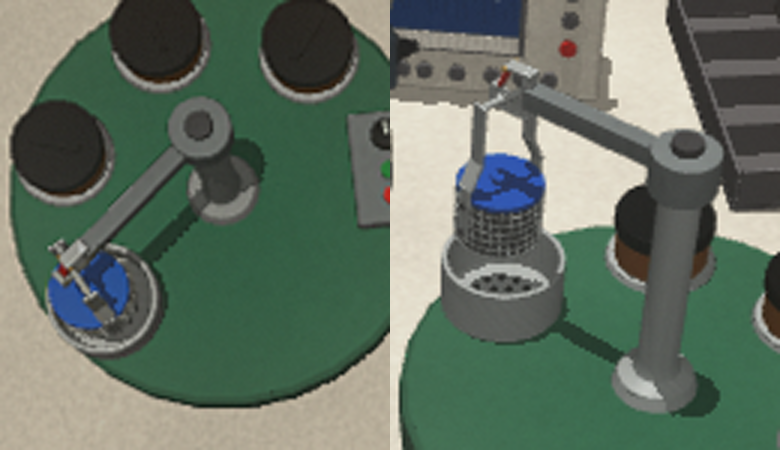

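The picture shows the basket upright over the well, with the red keeper (crop 65,270) over the bar and the fingers clear. I'll check the arm angle numerically before handing in.

```bash
python3 - <<'E'
from h import *
T=ctrl.get_image("top")
def red(im,x0,x1,y0,y1):
    h=cv2.cvtColor(im,cv2.COLOR_RGB2HSV); m=cv2.inRange(h,(0,150,60),(8,255,255))|cv2.inRange(h,(172,150,60),(180,255,255))
    k=np.zeros_like(m);k[y0:y1,x0:x1]=m[y0:y1,x0:x1]; M=cv2.moments(k,True); return (M["m10"]/M["m00"],M["m01"]/M["m00"]),M["m00"]
t0=cv2.imread("pics/top0.png")[:,:,::-1].copy()
P=onz(T,(261.4,171.6),.294)[:2]
A=[]
for im,b in((t0,(295,315,205,230)),(T["pixels"],(205,235,205,230))):
    u,n=red(im,*b); q=onz(T,u,.28)[:2]-P; A.append(np.arctan2(q[1],q[0])); print(u,n,np.linalg.norm(q),np.degrees(A[-1]))
print("swept rad",(A[0]-A[1])%(2*np.pi))
w=onz(T,(230,231),.108)[:2]-P; print("well",np.degrees(np.arctan2(w[1],w[0])))
S=ctrl.get_image("side")["pixels"]; s0=cv2.imread("pics/side0.png")[:,:,::-1]
# loose things: colour centroids before/after (side view): brush/screwdriver, blower, wrench
for nm,(x0,x1,y0,y1) in dict(driver=(410,465,360,412),wrench=(230,252,185,215),blower=(200,260,375,430)).items():
    print(nm,red(s0.copy(),x0,x1,y0,y1) if nm!="blower" else "",red(S,x0,x1,y0,y1) if nm!="blower" else "")
E
```

```text
(307.2857142857143, 218.0) 7.0 0.15549078965391358 -135.79705362111002
(215.8, 220.0) 5.0 0.15834257088043574 135.83209682885987
swept rad 1.5423622874325744
well 137.8560670942885
driver ((429.46176470588233, 393.8970588235294), 340.0) ((429.4867256637168, 393.86725663716817), 339.0)
wrench ((241.1014492753623, 200.92028985507247), 138.0) ((237.72093023255815, 206.86046511627907), 43.0)
blower
```

```bash
python3 -c "
from station import ctrl
print(ctrl.get_force(),ctrl.get_qvel(),ctrl.get_time()); print(ctrl.job_done())"
```

```text
[-0.44207535  0.14070726 -0.37714689] [ 0.00047598  0.00057689  0.00124551  0.00022638  0.00075718 -0.00159477] 33.7417
the job is handed in; nothing more can be done
None
```

The blue-lidded basket hangs in the hook with the keeper shut, and the arm is at its stop over the drying well. I handed the job in at about 34 s of the 67 s allowed; it gives no verdict.

**What I did:**
- I pinched the bail on its outer faces; the finger gap of 53.4 mm fits the 54 mm given.
- I brought the bar in level past the keeper and lowered it until it touched, at a bar height of 0.2623 m (seat is 0.262 m), then let go.
- I swung the arm clockwise with shut fingers and backed the robot clear.

**Last checks:**
- **Picture:** the basket is upright, with the keeper over the bar.
- **Arm angle:** the arm points to about 135.8° and the well to about 137.9°, so they agree within about 2°. By the camera the arm swept 1.54 rad. The push force rose steeply at 86–88° of swing, which fits the stop.
- **Robot:** clear of everything, with no force on the tool beyond noise.

**What went wrong or stayed unsure:**
- **Overpush at the stop:** the force threshold was reset with each short segment, so the fingers pressed on to about 110 N. That is close to the 120 N wrist limit. I then backed off along the same path.
- **Camera heights:** the two views put the jaw and hub 4–5 mm low, so I used the heights given. The contact height agreed with those.
- **Bench things:** the screwdriver has not moved. I couldn't confirm the case wrench: its red patch came out smaller and shifted by about 7 px, probably because the robot hid part of it. I did not measure the spare basket, blower, brush, holder or oil jar again. My path was planned clear of all of these.

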